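# Switch off the display light and pack it in its gift case

### The job

Pack the pocket light in its gift case. While the light still lies in its display cradle, slide the small switch in its top recess fully to off (towards the tail, away from the lens); then lift the light out and press it fully home in the shaped cutout of the open case, lens towards the hinge, let go of it, and shut the lid completely. Leave the snow globe, the ceramic house and the small carton alone.

Things in the scene. Friction and masses are not known exactly. Their poses are not given: they have to be found in the camera images.
- cradle: Fixed black display cradle, a shallow tray 126 x 72 x 12 mm. Origin: centre of its underside; x runs along its length. Its floor is 4 mm above the table, its rim 12 mm; the light lies in it with 2 mm play all round.
- light: Loose flat metal pocket light, 110 mm long (x, -55 to +55), 46 mm wide (y), 32 mm high, about 0.16 kg (varies). Origin: centre of its underside; z up; +x points to the lens. The lens head, x +37 to +55 mm, is 54 mm wide. At the start it lies in the cradle, aligned with it, its underside 4 mm above the table.
- recess (a point): Centre of the floor of the switch recess in the light's top, on the light's axis 26 mm above its underside. The recess is 60 mm long (light's x -30 to +30), 28 mm wide (y -14 to +14) and 6 mm deep; the switch slides in it along x. It moves with the light.
- switch (a joint): Position of the slide switch along the light's x axis, m: 0 = off (tail end), 0.012 = fully on; it starts between 0.009 and 0.012. About 0.8 N of friction holds it where it is left; no spring.
- switch_top (a point): Centre of the top of the switch nub, which is 8 mm long (x) by 14 mm wide (y) by 6 mm high, its top flush with the light's top face (32 mm above the underside). In the light's frame it stands at x = -22 mm + joint value, y = 0. When the switch is on there are 34 mm or more of free recess on its lens side for a fingertip.
- case: Fixed black gift case, base 140 (x) x 84 (y) x 22 mm with a rigid grey insert; it does not move. Origin: centre of its underside; the hinge is along its +x end. The cutout has the light's outline with 2.5 mm play at the sides and 3 mm at the ends (the top 6 mm slopes out by 3 mm more), the head's part at +x. The insert's top face is 22 mm above the table.
- cutout (a point): Centre of the cutout's floor, 10 mm above the case's origin. Seated, the light's origin is here with the axes aligned with the case's, and the light stands 20 mm proud of the insert. Four spring tabs at the sides grip the light over the last 5 mm, so it does not drop home by itself: it takes about 5 to 15 N of push down.
- lid (a joint): Angle of the case's lid, rad: 0 = shut, grows as it opens; 2.05 is its stop. It starts open at 1.9 to 2.05. A stiff hinge (about 0.08 N m, lid 80 g) lets it stay at any angle, so it must be pushed all the way shut.
- lid_hinge (a point): Point on the hinge axis (axis along the case's y), at the middle of the case's +x end, 70 mm from the case's origin and 22 mm above the table.
- lid_edge (a point): Middle of the lid's free edge on its outer face. The lid is a hollow shell 140 x 84 mm and 26 mm deep; shut, its outer face is level, 48 mm above the table, and this point lies over the case's -x end. When open, the lid stands behind the case leaning away from the robot, top about 155 mm above the table, its outer face to the rear.
- globe: Bystander: snow globe, 64 mm across, 65 mm high. Origin at the centre of its underside.
- house: Bystander: small ceramic house 32 x 39 x 68 mm. Origin at the centre of its underside.
- clips: Bystander: small carton 50 x 70 x 35 mm. Origin at the centre of its underside.
Not all that is in view belongs to the job. Several things have the shape of the case; the one meant has the colours described above.

How it is judged:
By the outcome, as a careful person would: the job done as asked, in the order asked, and still so for the second after the job is handed in, with the robot touching nothing.
It also fails if it takes over 67 s, if anything falls off the work surface, if the arm or the gripper's body presses on something with over 40 N, if the wrist force passes 120 N, or if a joint passes its speed limit or range.

### The arm

A 6-joint arm with a two-finger parallel gripper is mounted at the origin on a cart in front of the work surface, level with it; the furniture and walls round the work are solid. World frame = base frame: x ahead of the robot, y to its left, z up, the work surface at z = 0. Lengths are in m, angles in rad, forces in N, time in s.
With the tool pointing down it reaches from about 0.325 to 0.85 m from the base axis. Payload 4.4 kg.
Tool frame: the origin (TCP) lies at the very end of the fingers, on their centre line; the grasp point (between the pads) lies 19 mm behind it; z points along the fingers, y is the line along which they close (so a half turn about z gives the same grasp; the last joint's range is limited). The gripper opens to 94 mm and grips with 3 to 60 N. Pads are 16 mm wide; open, the fingers measure 119 mm over their backs; the gripper's body (75 mm by 177 mm) begins 78 mm behind the grasp point.
Start: joints at [1.153, 0.207, 1.542, -0, 1.393, -0.15], TCP at [0.152, 0.555, 0.205] pointing down, gripper open.
Joint ranges: [-2.73, 2.73], [-0.86, 2.22], [0.23, 2.46], [-1.11, 4.25], [0.08, 2.63], [-2.82, 2.82]. Speed limits (rad/s): [2.79, 2.79, 3.14, 3.14, 3.14, 3.14].

### API

Orientations are given as a unit quaternion [x, y, z, w].
In Python, from workcell import status, viewer, order gives the robot as it stands. The module is installed in compiled form; this text tells all that it offers.
- The arm moves only by the tool apply_moves, never from a script. Its argument "moves" is a list that holds one entry, the list of rows, each a list of 6 numbers: the shift along the tool's x, y, z in m, then the turn, a rotation vector about the tool's x, y, z in degrees. In form: [[[dx, dy, dz, wx, wy, wz], ...]]. A call has 1 to 20 rows; each row shifts and turns the commanded pose from where the row before left it, along the tool's axes as they then stand; what a row does not reach is not made up. A row lasts 1/10 s, in which the tool goes at most 50 mm and 8.59 degrees, less where a joint would pass 70% of its speed; a pose out of reach is approached as far as the arm can. A call with a gripper value outside its range is refused whole. "hand" is the opening, from 0 (shut) to 1 (fully open), set as the call begins (left out, the last holds). The fingers move at their own pace and stop on an object; the grip force is fixed at half the most. Time passes only in rows, so rows that do not move let the fingers close. It gives the time, the measured TCP pose, the force, the opening and the grip force at its end, in the units of the state.
- status.get_obs(): the state, without advancing time (a new reading comes with each control period).
- viewer.grab_frame(name): name is "scene" or "top" or "wrist"; returns the picture (480x640x3 uint8, red, green, blue); there is no depth.
- viewer.camera_params(name): a dict with "K" (3x3 intrinsics, pixels), "k1" (the pictures are not rectified: a ray, as slopes to the right and down, at radius r is drawn at 1 + k1 r^2 times it, then the intrinsics apply), "world_to_cam" (4x4, takes a point from world to camera coordinates). Camera axes: x right, y down, z forward; pixel columns grow to the right and rows downward; lengths in m; the calibration is good to about 2 mm. A picture is of the moment at which its call begins: read the wrist's pose just before it. camera_params takes no time and is no camera call; for the wrist camera it gives the pose at the moment of the call.
- order.hand_in(): hands the job in; it is judged then, once.
Trained networks look in the newest picture that a camera, given by its name, has taken for a name from the list of things; names that differ only in an ending like _2 or _b are one class to them, and where a whole thing is asked for, a point or a joint stands for the part that bears it (a point fixed in the world has none). Each returns a list of dicts, best first, with "conf" (0 to 1); they miss things now and then, are a little off and sometimes report something else, mostly with a low value. They report only what shows in the picture. A call takes as long as a camera call. They do not tell look-alikes from the thing itself.
- viewer.look_for(label, camera): "centre" ([column, row] in pixels, amid what is visible of it).
- viewer.tip_of(label, camera): "centre" ([column, row] in pixels: a listed point, or the origin of a listed thing).
The state is a dict: "time_s": time; "joint_positions": joint angles; "dq": joint speeds; "tau": joint torques, N m; "tcp_pos": TCP position; "tool_rot": TCP orientation; "ft_force": force on the tool from outside, world axes, zero at the start; "wrist_torque": the same for the moment, N m; "width": finger opening in m; "gripper_force": force on a finger pad.
Only numpy, scipy, OpenCV 4.12 (cv2) and the standard library are available. Lean on these libraries where they do the work, as an engineer would, in place of code of your own. Each camera call takes 0.05 s, during which the arm holds its last target. There are 200 camera calls.

## Working session

There is one attempt and no reset: what is moved stays moved. The work goes in short steps, Python scripts to look and compute and a tool call to move; the robot and the scene stay as the last step left them, time stands still between calls to the robot, and variables do not carry over. Pictures are saved under pics/ and viewed, at most 10 in all, crops included, and the job is handed in when it is done.

Besides the shell and the picture viewer there is one more tool, called after "Request:" as a command line: name --argument value ..., lists and objects as JSON in quotes. apply_moves: Moves the arm, as the interface text tells. Its arguments: {"type":"object","properties":{"moves":{"type":"array","items":{"type":"array","items":{"type":"array","items":{"type":"number"}}}},"hand":{"type":"number"}},"required":["moves"]}

```bash
mkdir -p pics; cat > h.py <<'E'
import numpy as np, cv2
from workcell import status, viewer, order
from scipy.spatial.transform import Rotation as R
def grab(n,f=None):
    im=viewer.grab_frame(n)
    if f: cv2.imwrite('pics/'+f,cv2.cvtColor(im,cv2.COLOR_RGB2BGR))
    return im
def ray(n,px,p=None):
    p=p or viewer.camera_params(n); K=np.array(p['K']);T=np.array(p['world_to_cam'])
    d=cv2.undistortPoints(np.array([[px]],float),K,np.array([p['k1'],0,0,0,0.]))[0,0]
    return -T[:3,:3].T@T[:3,3], T[:3,:3].T@np.array([d[0],d[1],1])
def atz(n,px,z,p=None):
    o,d=ray(n,px,p); return o+d*(z-o[2])/d[2]
def proj(n,P,p=None):
    p=p or viewer.camera_params(n);T=np.array(p['world_to_cam'])
    P=np.atleast_2d(np.array(P,float))
    return cv2.projectPoints(P,cv2.Rodrigues(T[:3,:3])[0],T[:3,3],np.array(p['K'],float),np.array([p['k1'],0,0,0,0.]))[0][:,0]
E
python3 - <<'E'
from h import *
np.set_printoptions(precision=3,suppress=True)
for n in ['top','scene']:
    grab(n,n+'0.png')
    for l,z in [('light',.004),('recess',.03),('switch_top',.036),('case',0),('cutout',.01),('lid_hinge',.022),('lid_edge',.15),('cradle',0),('globe',0),('house',0),('clips',0)]:
        print(n,l,[(np.round(d['centre']),round(d['conf'],2),atz(n,d['centre'],z)) for d in viewer.tip_of(l,n)[:3]])
print(status.get_obs())
E
```

```text
top light [(array([412., 283.]), 0.69, array([ 0.453, -0.136,  0.004])), (array([414., 279.]), 0.46, array([ 0.46 , -0.142,  0.004]))]
top recess [(array([416., 278.]), 0.97, array([ 0.46 , -0.139,  0.03 ]))]
top switch_top [(array([416., 285.]), 0.42, array([ 0.445, -0.139,  0.036]))]
top case [(array([250., 266.]), 0.82, array([0.483, 0.205, 0.   ])), (array([333., 267.]), 0.61, array([0.484, 0.028, 0.   ]))]
top cutout [(array([253., 267.]), 0.8, array([0.48 , 0.196, 0.01 ]))]
top lid_hinge [(array([251., 230.]), 0.88, array([0.557, 0.202, 0.022])), (array([343., 235.]), 0.71, array([0.55 , 0.01 , 0.022]))]
top lid_edge [(array([330., 296.]), 0.85, array([0.41 , 0.038, 0.15 ])), (array([419., 277.]), 0.66, array([ 0.447, -0.12 ,  0.15 ])), (array([240., 177.]), 0.64, array([0.628, 0.207, 0.15 ]))]
top cradle [(array([412., 278.]), 0.6, array([ 0.464, -0.138,  0.   ])), (array([255., 265.]), 0.43, array([0.486, 0.195, 0.   ]))]
top globe [(array([331., 194.]), 0.63, array([0.644, 0.036, 0.   ]))]
top house [(array([192., 192.]), 0.76, array([0.646, 0.34 , 0.   ]))]
top clips [(arra
[... 878 characters left out ...]
rray([277., 277.]), 0.64, array([ 0.372, -0.069,  0.15 ]))]
scene cradle [(array([347., 352.]), 0.8, array([ 0.454, -0.138,  0.   ]))]
scene globe []
scene house [(array([307., 196.]), 0.6, array([0.644, 0.326, 0.   ]))]
scene clips []
{'time_s': 1.2, 'joint_positions': array([ 1.154,  0.207,  1.541, -0.   ,  1.394, -0.151]), 'dq': array([-0.   ,  0.001,  0.001, -0.   , -0.001,  0.001]), 'tau': array([  0.   , -37.089, -28.176,   0.07 ,   0.028,  -0.   ]), 'tcp_pos': array([0.152, 0.555, 0.205]), 'tool_rot': array([ 0.133,  0.991, -0.   ,  0.   ]), 'ft_force': array([-0.23 ,  0.373, -0.916]), 'wrist_torque': array([-0.019,  0.046, -0.01 ]), 'gripper_force': 0.0, 'width': 0.09424221470405497}
```

View pics/top0.png

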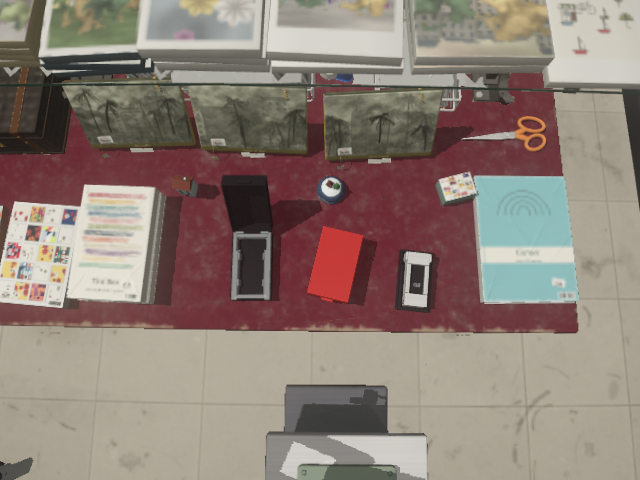

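View pics/scene0.png

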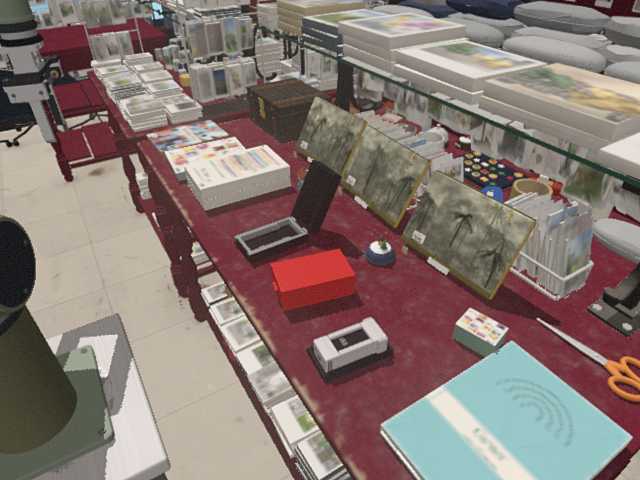

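Request:
apply_moves --moves '[[[0,0,-0.01,0,0,-7.65],[0,0,-0.01,0,0,-7.65],[-0.03,-0.038,-0.003,0,0,0],[-0.03,-0.038,-0.003,0,0,0],[-0.03,-0.038,-0.003,0,0,0],[-0.03,-0.038,-0.003,0,0,0],[-0.03,-0.038,-0.003,0,0,0],[-0.03,-0.038,-0.003,0,0,0],[-0.03,-0.038,-0.003,0,0,0],[-0.03,-0.038,-0.003,0,0,0],[-0.004,-0.04,0,0,0,0],[-0.004,-0.04,0,0,0,0],[-0.004,-0.04,0,0,0,0],[-0.004,-0.04,0,0,0,0],[-0.004,-0.04,0,0,0,0],[-0.004,-0.04,0,0,0,0],[-0.004,-0.04,0,0,0,0],[-0.004,-0.04,0,0,0,0],[-0.004,-0.04,0,0,0,0],[0,0,0,0,0,0]]]'

```text
time_s: 3.2
tcp_pos: [0.428, -0.1134, 0.2497]
tool_rot: [0.003, 1.0, -0.001, 0.0]
ft_force: [1.1, 0.6, -0.6]
width: 0.0942
gripper_force: 0.0
```

```bash
python3 - <<'E'
from h import *
np.set_printoptions(precision=4,suppress=True)
n='wrist'
o=status.get_obs(); print(o['tcp_pos'],R.from_quat(o['tool_rot']).as_matrix(),o['time_s'],o['ft_force'])
p=viewer.camera_params(n); grab(n,'w1.png')
print(p, ray(n,[320,240],p))
for l,z in [('light',.004),('recess',.03),('switch_top',.036),('cradle',0)]:
        print(n,l,[(np.round(d['centre']),round(d['conf'],2),atz(n,d['centre'],z,p)) for d in viewer.tip_of(l,n)[:3]])
E
```

```text
[ 0.428  -0.1134  0.2497] [[-1.      0.0059  0.0004]
 [ 0.0059  1.     -0.002 ]
 [-0.0005 -0.002  -1.    ]] 3.2 [ 1.061   0.6123 -0.5656]
{'K': array([[370.8059,   0.    , 315.9761],
       [  0.    , 370.8059, 243.1182],
       [  0.    ,   0.    ,   1.    ]]), 'k1': -0.07900096537292117, 'world_to_cam': array([[ 0.0048,  1.    , -0.0022,  0.1125],
       [ 0.9575, -0.0039,  0.2885, -0.4518],
       [ 0.2885, -0.0034, -0.9575,  0.3114],
       [ 0.    ,  0.    ,  0.    ,  1.    ]])} (array([ 0.3422, -0.1132,  0.4288]), array([ 0.2805,  0.0074, -0.9599]))
wrist light [(array([297., 230.]), 0.75, array([ 0.4539, -0.1372,  0.004 ]))]
wrist recess [(array([293., 238.]), 0.84, array([ 0.4564, -0.1407,  0.03  ]))]
wrist switch_top [(array([294., 226.]), 0.48, array([ 0.4407, -0.1384,  0.036 ]))]
wrist cradle []
```

View pics/w1.png

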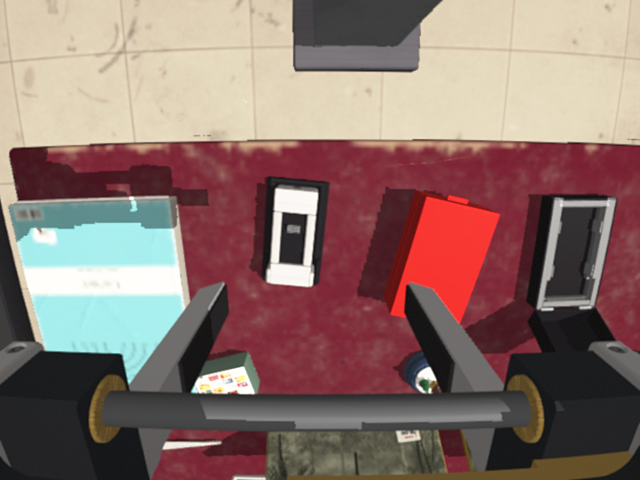

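```bash
cat >> h.py <<'E'
def rect(im,n,c,z,half,s=4000,p=None):
    # rectified patch of plane z: image up=+x world, left=+y ; s px per m
    p=p or viewer.camera_params(n); hx,hy=half
    H,W=int(2*hx*s),int(2*hy*s)
    v,u=np.mgrid[0:H,0:W]
    P=np.stack([c[0]+hx-v/s,c[1]+hy-u/s,np.full(v.shape,z)],-1).reshape(-1,3)
    q=proj(n,P,p).reshape(H,W,2).astype(np.float32)
    return cv2.remap(im,q[...,0],q[...,1],cv2.INTER_LINEAR)
E
python3 - <<'E'
from h import *
np.set_printoptions(precision=4,suppress=True)
im=grab('wrist')
p=viewer.camera_params('wrist')
c=(0.456,-0.139); a=rect(im,'wrist',c,.036,(.075,.05),p=p)
g=cv2.cvtColor(a,cv2.COLOR_RGB2GRAY)
# recess dark blob
m=(g<110).astype(np.uint8); nl,lab,st,ce=cv2.connectedComponentsWithStats(m)
for i in range(1,nl):
    if st[i,4]>2000:
        cn=cv2.findContours((lab==i).astype(np.uint8),0,1)[0][0]; r=cv2.minAreaRect(cn)
        print('dark',np.array(r[0]),np.array(r[1])/4,r[2],c[0]+.075-r[0][1]/4000,c[1]+.05-r[0][0]/4000)
m=(g>150).astype(np.uint8); nl,lab,st,ce=cv2.connectedComponentsWithStats(m); i=1+np.argmax(st[1:,4])
cn=cv2.findContours((lab==i).astype(np.uint8),0,1)[0][0]; r=cv2.minAreaRect(cn)
print('white',np.array(r[1])/4,r[2],c[0]+.075-r[0][1]/4000,c[1]+.05-r[0][0]/4000)
c2=(0.483,0.2); im2=grab('top'); b=rect(im2,'top',c2,.022,(.085,.06),3500)
b2=rect(im,'wrist',c2,.022,(.085,.06),3500,p=p)
H=600
f=lambda x:cv2.copyMakeBorder(x,0,600-x.shape[0],0,0,0)
d=np.hstack([f(x) for x in(a,b,b2)]); d=cv2.resize(d,None,fx=800/d.shape[1],fy=800/d.shape[1])
print(d.shape,a.shape,b.shape)
cv2.imwrite('pics/r1.png',d[...,::-1]); print(status.get_obs()['joint_positions'],proj('wrist',[status.get_obs()['tcp_pos']],p))
E
```

```text
dark [199.5 299.5] [149.75  99.75] 90.0 0.456125 -0.13887500000000003
dark [205.6692 302.1698] [26.9668 58.0987] 5.806726932525635 0.4554575576782227 -0.140417293548584
white [ 53.6399 110.8606] 5.599339485168457 0.4556173400878907 -0.1403031768798828
(387, 800, 3) (600, 400, 3) (595, 420, 3)
[-0.4443 -0.1216  1.7914  0.0002  1.4718 -2.0174] [[316.9843 300.7051]]
```

View pics/r1.png

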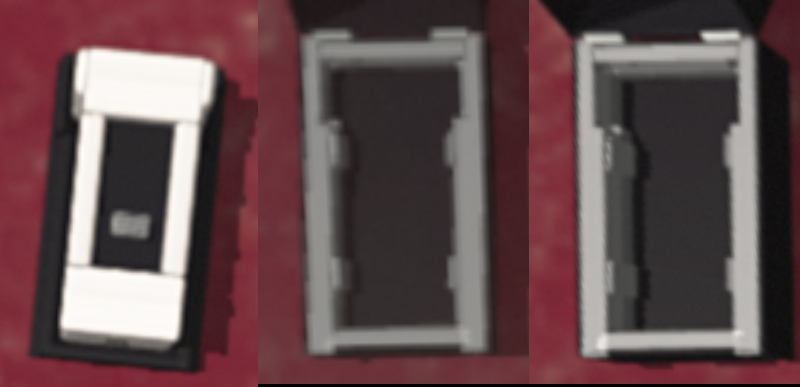

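Look-alike check: the red closed case (336,265 in top) is not it; the black open one with grey insert (250,265) is. The light is at (414,278), head towards +x.

Request:
apply_moves --moves '[[[-0.0394,-0.0281,0,0,0,0],[0,0,0.008,0,0,7.95],[0,0,0.008,0,0,7.95],[0,0,0.008,0,0,7.95],[0,0,0.008,0,0,7.95],[0,0,0.008,0,0,7.95],[0,0,0.008,0,0,7.95],[0,0,0.008,0,0,7.95],[0,0,0.008,0,0,7.95],[0,0,0.008,0,0,7.95],[0,0,0.008,0,0,7.95],[0,0,0.008,0,0,7.95],[0,0,0.008,0,0,7.95],[0,0,0,0,0,0],[0,0,0,0,0,0]]]' --hand 0

```text
time_s: 5.05
tcp_pos: [0.4673, -0.1367, 0.1536]
tool_rot: [0.738, 0.675, -0.0, -0.0]
ft_force: [0.5, 0.5, -0.3]
width: 0.0008
gripper_force: 0.0
```

```bash
python3 - <<'E'
from h import *
np.set_printoptions(precision=4,suppress=True)
o=status.get_obs(); print(o['tcp_pos'],R.from_quat(o['tool_rot']).as_matrix(),o['time_s'],o['ft_force'],o['width'])
p=viewer.camera_params('wrist'); im=grab('wrist')
c=(0.456,-0.139); a=rect(im,'wrist',c,.036,(.075,.05),p=p)
g=cv2.cvtColor(a,cv2.COLOR_RGB2GRAY)
for nm,m in(('dark',g<110),('white',g>150)):
  nl,lab,st,ce=cv2.connectedComponentsWithStats(m.astype(np.uint8))
  for i in range(1,nl):
    if st[i,4]>2000:
        cn=cv2.findContours((lab==i).astype(np.uint8),0,1)[0][0]; r=cv2.minAreaRect(cn)
        print(nm,np.array(r[1])/4,r[2],c[0]+.075-r[0][1]/4000,c[1]+.05-r[0][0]/4000)
d=np.hstack([cv2.resize(a,(320,480)),cv2.resize(im,(480,360),interpolation=3) if 0 else cv2.copyMakeBorder(cv2.resize(im,(480,360)),0,120,0,0,0)])
cv2.imwrite('pics/w2.png',d[...,::-1])
for z in(.03,.036): print([(atz('wrist',d['centre'],z,p),d['conf']) for d in viewer.tip_of('recess' if z==.03 else 'switch_top','wrist')])
E
```

```text
[ 0.4673 -0.1367  0.1536] [[ 0.0897  0.996  -0.0001]
 [ 0.996  -0.0897  0.    ]
 [ 0.     -0.0001 -1.    ]] 5.05 [ 0.4694  0.4969 -0.2527] 0.0008360738395654474
dark [149.75  99.75] 90.0 0.456125 -0.13887500000000003
dark [26.1173 58.7265] 5.81097936630249 0.4565961074829102 -0.13983279037475588
white [ 58.0679 110.0331] 5.7927961349487305 0.456813461303711 -0.13764230728149415
white [18.5 11.5] 90.0 0.47400000000000003 -0.183
white [20.5  12.25] 90.0 0.44925000000000004 -0.182625
[(array([ 0.4554, -0.1431,  0.03  ]), 0.97)]
[(array([ 0.4446, -0.1382,  0.036 ]), 0.66)]
```

View pics/w2.png

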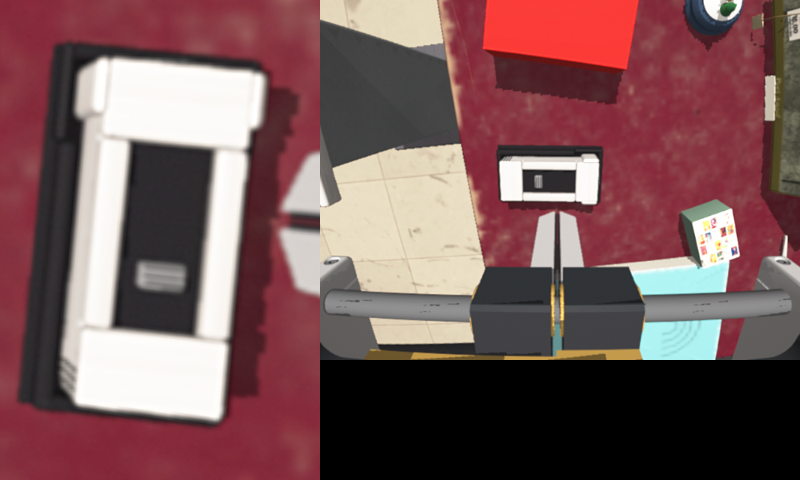

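Request:
apply_moves --moves '[[[-0.0046,0.001,0.03,0,0,0],[0,0,0.04,0,0,0],[0,0,0.03,0,0,0],[0,0,0.012,0,0,0],[0,0,0.004,0,0,0],[0,0,0.003,0,0,0],[0,0,0,0,0,0]]]'

```text
time_s: 5.9
tcp_pos: [0.469, -0.1426, 0.0357]
tool_rot: [0.739, 0.673, 0.0, 0.001]
ft_force: [0.4, 0.3, -0.0]
width: 0.0007
gripper_force: 0.0
```

Request:
apply_moves --moves '[[[0.001,-0.001,0.002,0,0,0],[0,0,0.0013,0,0,0],[0,0,0,0,0,0]]]'

```text
time_s: 6.2
tcp_pos: [0.4671, -0.141, 0.0315]
tool_rot: [0.739, 0.673, 0.0, 0.0]
ft_force: [-0.1, -0.0, 0.2]
width: 0.0004
gripper_force: 0.0
```

Request:
apply_moves --moves '[[[0,-0.002,0,0,0,0],[0,-0.002,0,0,0,0],[0,-0.002,0,0,0,0],[0,-0.002,0,0,0,0],[0,-0.002,0,0,0,0],[0,0,0,0,0,0]]]'

```text
time_s: 6.8
tcp_pos: [0.4568, -0.14, 0.0312]
tool_rot: [0.74, 0.673, 0.0, 0.0]
ft_force: [-0.0, 0.2, 0.4]
width: 0.0005
gripper_force: 0.1
```

Request:
apply_moves --moves '[[[0,-0.002,0,0,0,0],[0,-0.002,0,0,0,0],[0,-0.001,0,0,0,0],[0,0,0,0,0,0]]]'

```text
time_s: 7.2
tcp_pos: [0.4519, -0.1396, 0.0313]
tool_rot: [0.74, 0.673, -0.0, 0.0]
ft_force: [0.4, -0.4, 0.7]
width: 0.0006
gripper_force: 0.4
```

Request:
apply_moves --moves '[[[0,-0.0015,0,0,0,0],[0,-0.0015,0,0,0,0],[0,-0.001,0,0,0,0],[0,0,0,0,0,0]]]'

```text
time_s: 7.6
tcp_pos: [0.4478, -0.1392, 0.0312]
tool_rot: [0.74, 0.673, -0.0, -0.0]
ft_force: [0.5, -0.8, 0.6]
width: 0.0006
gripper_force: 0.5
```

```bash
python3 - <<'E'
from h import *
p=viewer.camera_params('wrist'); im=grab('wrist')
q=proj('wrist',[[.45,-.14,.036]],p)[0];print(q)
x,y=map(int,q); cv2.imwrite('pics/w3.png',cv2.resize(im[max(0,y-110):y+90,max(0,x-130):x+130],None,fx=3,fy=3)[...,::-1])
E
```

```text
[322.34925854 302.24853924]
```

View pics/w3.png

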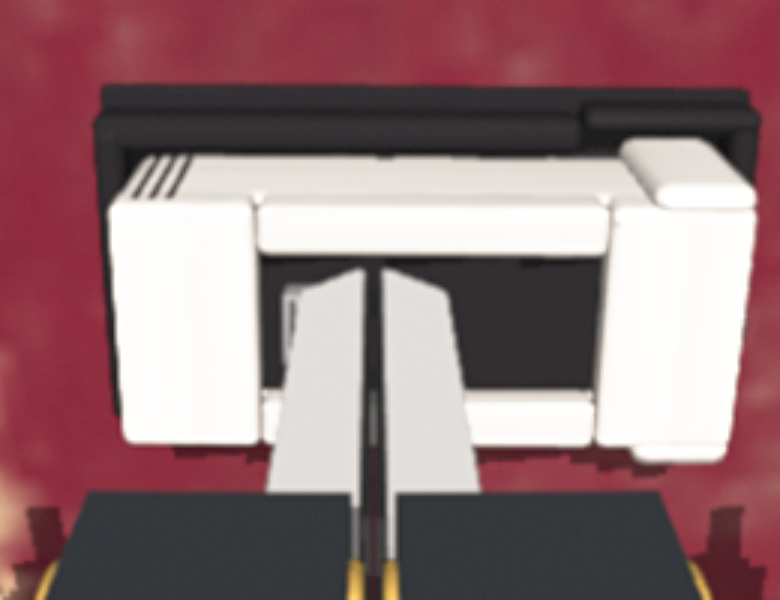

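Request:
apply_moves --moves '[[[0,-0.001,0,0,0,0],[0,-0.001,0,0,0,0],[0,0,0,0,0,0]]]'

```text
time_s: 7.95
tcp_pos: [0.4461, -0.1391, 0.0312]
tool_rot: [0.74, 0.673, 0.0, 0.0]
ft_force: [1.6, -0.5, 0.5]
width: 0.0004
gripper_force: 0.7
```

Request:
apply_moves --moves '[[[0,-0.001,0,0,0,0],[0,-0.001,0,0,0,0],[0,0,0,0,0,0]]]'

```text
time_s: 8.25
tcp_pos: [0.4448, -0.1391, 0.0316]
tool_rot: [0.74, 0.673, 0.001, 0.001]
ft_force: [2.8, -0.0, 0.9]
width: 0.0004
gripper_force: 1.5
```

Request:
apply_moves --moves '[[[0,-0.001,0,0,0,0],[0,0,0,0,0,0]]]'

```text
time_s: 8.45
tcp_pos: [0.4445, -0.1391, 0.0318]
tool_rot: [0.74, 0.673, 0.001, 0.001]
ft_force: [4.4, -0.1, 0.3]
width: 0.0004
gripper_force: 2.1
```

Request:
apply_moves --moves '[[[0,0.004,0,0,0,0],[0,0,-0.015,0,0,0],[0,0,-0.045,0,0,0],[0,0,-0.045,0,0,-8.2],[0,0,0,0,0,-8.2],[0,0,0,0,0,-8.2],[0,0,0,0,0,-8.2],[0,0,0,0,0,-8.2],[0,0,0,0,0,-8.2],[0,0,0,0,0,-8.2],[0,0,0,0,0,-8.2],[0,0,0,0,0,-8.2],[0,0,0,0,0,-8.2],[0,0,0,0,0,-8.2],[0,0,0,0,0,0]]]' --hand 1

```text
time_s: 9.95
tcp_pos: [0.445, -0.1384, 0.1349]
tool_rot: [0.045, 0.999, 0.001, -0.002]
ft_force: [0.2, 0.5, 0.4]
width: 0.0942
gripper_force: 0.0
```

```bash
cat >> h.py <<'E'
def blobs(c,z,half,tests,im,p,s=4000,mn=2000):
    a=rect(im,'wrist',c,z,half,s,p); g=cv2.cvtColor(a,cv2.COLOR_RGB2GRAY)
    for nm,t in tests:
        nl,lab,st,ce=cv2.connectedComponentsWithStats(t(g).astype(np.uint8))
        for i in range(1,nl):
            if st[i,4]>mn:
                cn=cv2.findContours((lab==i).astype(np.uint8),0,1)[0][0]; r=cv2.minAreaRect(cn)
                print(nm,st[i,4],np.array(r[1])/s*1000,r[2],c[0]+half[0]-r[0][1]/s,c[1]+half[1]-r[0][0]/s)
    return a
E
python3 - <<'E'
from h import *
np.set_printoptions(precision=4,suppress=True)
o=status.get_obs(); print(o['tcp_pos'],R.from_quat(o['tool_rot']).as_matrix())
p=viewer.camera_params('wrist'); im=grab('wrist')
a=blobs((.455,-.14),.036,(.075,.05),[('d',lambda g:g<110),('w',lambda g:g>150)],im,p)
cv2.imwrite('pics/w4.png',a[...,::-1])
E
```

```text
[ 0.445  -0.1384  0.1349] [[-0.9959  0.0905 -0.0047]
 [ 0.0905  0.9959  0.0016]
 [ 0.0048  0.0011 -1.    ]]
d 154379 [149.75  99.75] 90.0 0.455125 -0.13987500000000003
d 23475 [27.2406 58.1111] 5.7927961349487305 0.45340894317626956 -0.14059402084350586
w 55022 [ 53.1133 110.094 ] 5.587244033813477 0.4538479919433594 -0.14058159637451173
```

View pics/w4.png

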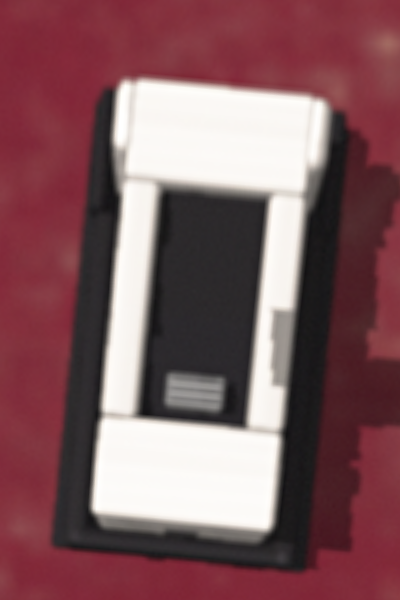

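Request:
apply_moves --moves '[[[-0.0088,-0.0014,0.02,0,0,0.55],[0,0,0.04,0,0,0],[0,0,0.03,0,0,0],[0,0,0.018,0,0,0],[0,0,0.005,0,0,0],[0,0,0,0,0,0],[0,0,0,0,0,0]]]'

```text
time_s: 10.7
tcp_pos: [0.4562, -0.1417, 0.024]
tool_rot: [0.05, 0.999, -0.0, 0.001]
ft_force: [1.0, 0.5, 0.0]
width: 0.094
gripper_force: 0.0
```

Request:
apply_moves --moves '[[[0.0024,0.0008,0.0045,0,0,0],[0,0,0,0,0,0],[0,0,0,0,0,0]]]'

```text
time_s: 11.0
tcp_pos: [0.4535, -0.1403, 0.0191]
tool_rot: [0.05, 0.999, -0.0, 0.0]
ft_force: [0.6, -0.7, -0.2]
width: 0.0938
gripper_force: 0.0
```

Request:
apply_moves --moves '[[[0,0,0,0,0,0],[0,0,0,0,0,0],[0,0,0,0,0,0],[0,0,0,0,0,0],[0,0,0,0,0,0],[0,0,0,0,0,0]]]' --hand 0

```text
time_s: 11.6
tcp_pos: [0.4532, -0.1402, 0.0186]
tool_rot: [0.05, 0.999, 0.0, -0.0]
ft_force: [-0.1, -0.5, -0.7]
width: 0.0494
gripper_force: 0.0
```

Request:
apply_moves --moves '[[[0,0,0,0,0,0],[0,0,0,0,0,0],[0,0,0,0,0,0]]]'

```text
time_s: 11.9
tcp_pos: [0.4532, -0.1402, 0.0186]
tool_rot: [0.05, 0.999, 0.0, -0.0]
ft_force: [-0.9, -0.5, -0.3]
width: 0.0456
gripper_force: 30.0
```

Request:
apply_moves --moves '[[[0,0,-0.01,0,0,0],[0,0,-0.03,0,0,0],[0,0,-0.04,0,0,0],[0,0,-0.05,0,0,-6.5],[0,0.03,0,0,0,0],[0,0.045,0,0,0,0],[0,0.045,0,0,0,0],[0,0.045,0,0,0,0],[0,0.04,0,0,0,0],[0,0.015,0,0,0,0],[0,0,0,0,0,0],[0,0,0,0,0,0]]]'

```text
time_s: 13.1
tcp_pos: [0.4499, 0.0795, 0.1488]
tool_rot: [-0.007, 1.0, -0.0, -0.0]
ft_force: [-0.3, -0.1, -2.7]
width: 0.0455
gripper_force: 30.0
```

```bash
python3 - <<'E'
from h import *
np.set_printoptions(precision=4,suppress=True)
o=status.get_obs(); print(o['tcp_pos'],R.from_quat(o['tool_rot']).as_matrix())
p=viewer.camera_params('wrist'); im=grab('wrist')
np.savez('c.npz',im=im,**{k:np.array(v) for k,v in p.items()})
c=(.483,.2);b=rect(im,'wrist',c,.022,(.085,.055),3500,p)
d=np.hstack([cv2.resize(b,(388,600)),cv2.copyMakeBorder(cv2.resize(im,(400,300)),0,300,0,0,0)])
cv2.imwrite('pics/w5.png',d[...,::-1])
for l,z in(('cutout',.01),('case',0),('lid_hinge',.022)): print(l,[(atz('wrist',d['centre'],z,p),d['conf']) for d in viewer.tip_of(l,'wrist')])
E
```

```text
[0.4499 0.0795 0.1488] [[-0.9999 -0.0144 -0.0005]
 [-0.0144  0.9999 -0.0008]
 [ 0.0005 -0.0008 -1.    ]]
cutout [(array([0.4814, 0.1985, 0.01  ]), 0.83), (array([0.4907, 0.0808, 0.01  ]), 0.5)]
case [(array([0.4819, 0.1973, 0.    ]), 0.57), (array([0.4822, 0.0274, 0.    ]), 0.55), (array([ 0.4546, -0.1439,  0.    ]), 0.55)]
lid_hinge [(array([0.5533, 0.2048, 0.022 ]), 0.74)]
```

View pics/w5.png

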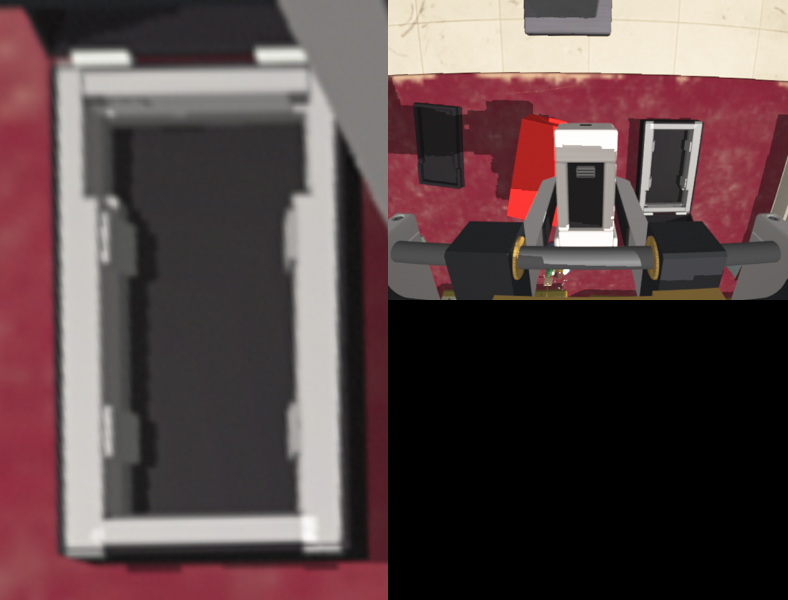

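Request:
apply_moves --moves '[[[-0.0107,0.0395,0,0,0,-0.2],[-0.0107,0.0395,0,0,0,0],[-0.0107,0.0395,0,0,0,0],[0,0,0.02,0,0,0],[0,0,0.04,0,0,0],[0,0,0.02,0,0,0],[0,0,0,0,0,0]]]'

```text
time_s: 14.0
tcp_pos: [0.4773, 0.1971, 0.065]
tool_rot: [-0.008, 1.0, -0.001, -0.004]
ft_force: [-0.6, -0.4, -1.5]
width: 0.0458
gripper_force: 30.0
```

```bash
python3 - <<'E'
from h import *
np.set_printoptions(precision=4,suppress=True)
o=status.get_obs(); print(o['tcp_pos'],R.from_quat(o['tool_rot']).as_matrix(),o['ft_force'])
p=viewer.camera_params('wrist'); im=grab('wrist')
# light top face z = tcp+.0174
z=o['tcp_pos'][2]+.0174
blobs(o['tcp_pos'][:2],z,(.075,.05),[('d',lambda g:g<90),('w',lambda g:g>150)],im,p)
cv2.imwrite('pics/w6.png',im[120:360,200:440,::-1].repeat(2,0).repeat(2,1))
E
```

```text
[0.4773 0.1971 0.065 ] [[-0.9998 -0.0156 -0.0084]
 [-0.0155  0.9999 -0.0021]
 [ 0.0084 -0.002  -1.    ]] [-0.5517 -0.395  -1.4716]
d 14979 [13.   99.75] 90.0 0.5458034791332395 0.19723817732207766
d 22664 [101.0124  73.0247] 6.292905330657959 0.4989750642162472 0.200913489364314
d 23536 [56.0966 27.3028] 88.99491119384766 0.47637878125726285 0.19657064344756595
d 48360 [94.5  99.75] 90.0 0.44980348676263393 0.19723816969268312
d 2855 [40.4096  6.9975] 1.53434157371521 0.41776498120843475 0.19700929548614016
w 2568 [ 3.3458 60.9818] 88.81474304199219 0.5400057114940793 0.21513029386870852
w 55921 [116.3566  56.6815] 89.06844329833984 0.46502702039300503 0.19805279447906007
```

View pics/w6.png

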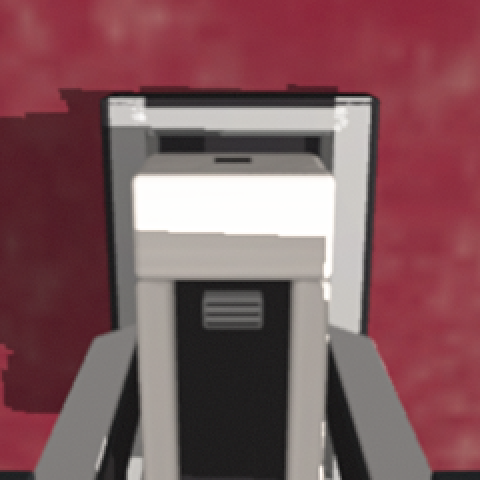

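Request:
apply_moves --moves '[[[-0.0032,0.0014,0.01,0,0,0],[0,0,0.014,0,0,0],[0,0,0,0,0,0],[0,0,0,0,0,0]]]'

```text
time_s: 14.45
tcp_pos: [0.4836, 0.2001, 0.0445]
tool_rot: [-0.008, 1.0, -0.0, -0.0]
ft_force: [0.4, 0.0, -1.9]
width: 0.0456
gripper_force: 30.0
```

```bash
python3 - <<'E'
from h import *
np.set_printoptions(precision=4,suppress=True)
o=status.get_obs(); print(o['tcp_pos'],R.from_quat(o['tool_rot']).as_matrix(),o['ft_force'])
E
```

```text
[0.4836 0.2001 0.0445] [[-0.9999 -0.0166 -0.0005]
 [-0.0166  0.9999 -0.0001]
 [ 0.0005 -0.0001 -1.    ]] [ 0.4392  0.0013 -1.9014]
```

Request:
apply_moves --moves '[[[0.0028,-0.0016,0.005,0,0,0],[0,0,0,0,0,0],[0,0,0,0,0,0]]]'

```text
time_s: 14.75
tcp_pos: [0.4808, 0.1985, 0.0397]
tool_rot: [-0.008, 1.0, 0.0, -0.0]
ft_force: [0.2, -0.3, -1.4]
width: 0.0458
gripper_force: 30.0
```

Request:
apply_moves --moves '[[[0,0,0.003,0,0,0],[0,0,0.002,0,0,0],[0,0,0.002,0,0,0],[0,0,0,0,0,0]]]'

```text
time_s: 15.15
tcp_pos: [0.4806, 0.1985, 0.0322]
tool_rot: [-0.008, 1.0, -0.0, -0.0]
ft_force: [0.2, 0.1, -1.4]
width: 0.0459
gripper_force: 30.0
```

Underside is already 4 mm into the insert with no contact. Continue pressing.

Request:
apply_moves --moves '[[[0,0,0.002,0,0,0],[0,0,0.002,0,0,0],[0,0,0.001,0,0,0],[0,0,0,0,0,0]]]'

```text
time_s: 15.55
tcp_pos: [0.4817, 0.1991, 0.0285]
tool_rot: [-0.008, 1.0, 0.0, 0.001]
ft_force: [-0.8, 0.8, 3.5]
width: 0.0457
gripper_force: 30.0
```

Request:
apply_moves --moves '[[[0,0,0.001,0,0,0],[0,0,0.001,0,0,0],[0,0,0.001,0,0,0],[0,0,0,0,0,0]]]'

```text
time_s: 15.95
tcp_pos: [0.4822, 0.199, 0.0255]
tool_rot: [-0.008, 1.0, 0.0, 0.001]
ft_force: [0.0, 1.9, 4.1]
width: 0.0456
gripper_force: 30.0
```

Request:
apply_moves --moves '[[[0,0,0.001,0,0,0],[0,0,0.001,0,0,0],[0,0,0,0,0,0]]]'

```text
time_s: 16.25
tcp_pos: [0.4823, 0.199, 0.0246]
tool_rot: [-0.008, 1.0, 0.0, 0.001]
ft_force: [-2.3, 2.6, 13.8]
width: 0.0459
gripper_force: 30.0
```

Request:
apply_moves --moves '[[[0,0,0,0,0,0],[0,0,0,0,0,0],[0,0,-0.001,0,0,0],[0,0,-0.03,0,0,0],[0,0,0,0,0,0]]]' --hand 1

```text
time_s: 16.75
tcp_pos: [0.4833, 0.199, 0.0559]
tool_rot: [-0.008, 1.0, 0.0, 0.003]
ft_force: [1.3, 0.3, 1.0]
width: 0.0828
gripper_force: 0.0
```

Request:
apply_moves --moves '[[[0,0,-0.01,0,0,0],[0,0,0,0,0,0],[0,0,0,0,0,0],[0,0,0,0,0,0],[0,0,0,0,0,0],[0,0,0,0,0,0],[0,0,0,0,0,0]]]' --hand 0.33

```text
time_s: 17.45
tcp_pos: [0.4808, 0.1985, 0.0634]
tool_rot: [-0.008, 1.0, -0.0, -0.0]
ft_force: [0.1, -0.1, -0.2]
width: 0.0336
gripper_force: 0.0
```

Request:
apply_moves --moves '[[[0,0,0.01,0,0,0],[0,0,0.004,0,0,0],[0,0,0.002,0,0,0],[0,0,0,0,0,0]]]'

```text
time_s: 17.85
tcp_pos: [0.4804, 0.1984, 0.0469]
tool_rot: [-0.008, 1.0, -0.0, -0.001]
ft_force: [0.0, 0.3, -0.4]
width: 0.0308
gripper_force: 0.0
```

Request:
apply_moves --moves '[[[0,0,0.002,0,0,0],[0,0,0.002,0,0,0],[0,0,0.001,0,0,0],[0,0,0,0,0,0]]]'

```text
time_s: 18.25
tcp_pos: [0.4809, 0.1985, 0.0425]
tool_rot: [-0.008, 1.0, -0.0, -0.0]
ft_force: [-0.4, 0.6, -0.0]
width: 0.0309
gripper_force: 0.0
```

Request:
apply_moves --moves '[[[0,0,0.001,0,0,0],[0,0,0.0005,0,0,0],[0,0,0,0,0,0]]]'

```text
time_s: 18.55
tcp_pos: [0.4811, 0.1986, 0.0423]
tool_rot: [-0.008, 1.0, -0.0, 0.0]
ft_force: [-2.5, -0.5, 6.6]
width: 0.0308
gripper_force: 3.4
```

Request:
apply_moves --moves '[[[0,0,0.0015,0,0,0],[0,0,0.0015,0,0,0],[0,0,0,0,0,0]]]'

```text
time_s: 18.85
tcp_pos: [0.4812, 0.1986, 0.0421]
tool_rot: [-0.009, 1.0, -0.0, -0.0]
ft_force: [-10.1, -3.1, 25.6]
width: 0.0312
gripper_force: 12.6
```

Request:
apply_moves --moves '[[[0,0,-0.02,0,0,0],[0,0,-0.045,0,0,0],[0,0,-0.045,0,0,0],[0,0,-0.045,0,0,0],[0,0,0,0,0,0],[0,0,0,0,0,0]]]' --hand 0

```text
time_s: 19.45
tcp_pos: [0.4819, 0.1988, 0.1946]
tool_rot: [-0.008, 1.0, 0.0, 0.002]
ft_force: [-1.2, -0.0, -0.7]
width: 0.0003
gripper_force: 0.0
```

```bash
python3 - <<'E'
from h import *
np.set_printoptions(precision=4,suppress=True,linewidth=200)
o=status.get_obs(); print(o['tcp_pos'],o['ft_force'])
p=viewer.camera_params('wrist'); im=grab('wrist')
a=blobs((.481,.1985),.042,(.08,.05),[('d',lambda g:g<90),('w',lambda g:g>150)],im,p)
yaw=np.radians(1.0)
g=cv2.cvtColor(im,cv2.COLOR_RGB2GRAY)
s=np.arange(-58,59,1)/1000
P=np.c_[.481+s*np.cos(yaw),.1985+s*np.sin(yaw),np.full(len(s),.042)]
q=proj('wrist',P,p).astype(np.float32)
print([(int(x*1000),int(v)) for x,v in zip(s,cv2.remap(g,q[None,:,0],q[None,:,1],1)[0])])
for z in(.25,.3,.4): print(z,atz('top',[320,88],z))
print([atz('top',[253,155],0),atz('top',[253,88],.15),atz('scene',[355,190],0.)])
grab('top')
print([(d['centre'],d['conf'],atz('top',d['centre'],.145)) for d in viewer.tip_of('lid_edge','top')])
E
```

```text
[0.4819 0.1988 0.1946] [-1.1756 -0.0014 -0.7157]
d 109143 [159.75  99.75] 90.0 0.4811249999999999 0.198625
d 3385 [22.5  9.5] 90.0 0.54975 0.19974999999999998
d 23232 [58.155  27.0339] 88.96775817871094 0.4825346298217773 0.1990152587890625
w 53404 [110.0254  53.4975] 89.11859893798828 0.48325459289550776 0.19970199966430663
w 11836 [79.6804 70.9201] 88.45184326171875 0.45335100555419916 0.1986378707885742
[(-58, 34), (-57, 29), (-56, 25), (-55, 42), (-54, 79), (-53, 134), (-52, 198), (-51, 230), (-50, 235), (-49, 234), (-48, 232), (-47, 234), (-46, 235), (-45, 235), (-44, 234), (-43, 233), (-42, 234), (-41, 234), (-40, 232), (-39, 229), (-38, 228), (-37, 229), (-36, 229), (-35, 231), (-34, 232), (-33, 231), (-32, 231), (-31, 233), (-30, 233), (-29, 207), (-28, 134), (-27, 56), (-26, 29), (-25, 45), (-24, 85), (-23, 116), (-22, 118), (-21, 120), (-20, 109), (-19, 112), (-18, 119), (-17, 118), (-16, 121), (-15, 65), (-14, 29), (-13, 32), (-12, 34), (-11, 34), (-10, 33), (-9, 33), (-8, 33), (-7, 33), (-6, 34), (-5, 34), (-4, 33), (-3, 33), (-2, 33), (-1, 33), (0, 34), (1, 33), (2, 34),
[... 177 characters left out ...]
, 33), (22, 32), (23, 34), (24, 35), (25, 34), (26, 33), (27, 32), (28, 32), (29, 38), (30, 65), (31, 108), (32, 158), (33, 206), (34, 226), (35, 230), (36, 230), (37, 230), (38, 231), (39, 232), (40, 231), (41, 230), (42, 231), (43, 231), (44, 231), (45, 229), (46, 226), (47, 225), (48, 226), (49, 228), (50, 228), (51, 229), (52, 228), (53, 230), (54, 233), (55, 227), (56, 193), (57, 129), (58, 81)]
0.25 [0.7551 0.0597 0.25  ]
0.3 [0.7258 0.0591 0.3   ]
0.4 [0.6671 0.0577 0.4   ]
[array([0.7338, 0.2102, 0.    ]), array([0.8121, 0.192 , 0.15  ]), array([0.7646, 0.2854, 0.    ])]
[([328.2, 297.4], 0.78, array([0.4083, 0.0404, 0.145 ])), ([240.0, 174.5], 0.69, array([0.635 , 0.2083, 0.145 ]))]
```

```bash
python3 - <<'E'
from h import *
np.set_printoptions(precision=3,suppress=True)
o,d1=ray('top',[250,86]);_,d2=ray('top',[600,90]); n=np.cross(d1,d2)
for px in([330,55],[395,72],[460,92],[550,117],[620,136]):
    c,d=ray('scene',px); t=n@(o-c)/(n@d); print(px,c+t*d)
im=viewer.grab_frame('scene'); b=cv2.resize(im[20:240,230:530],(800,586)); cv2.imwrite('pics/s2.png',b[...,::-1])
E
```

```text
[330, 55] [0.705 0.313 0.336]
[395, 72] [0.696 0.087 0.356]
[460, 92] [ 0.693 -0.068  0.365]
[550, 117] [ 0.686 -0.222  0.378]
[620, 136] [ 0.682 -0.309  0.387]
```

View pics/s2.png

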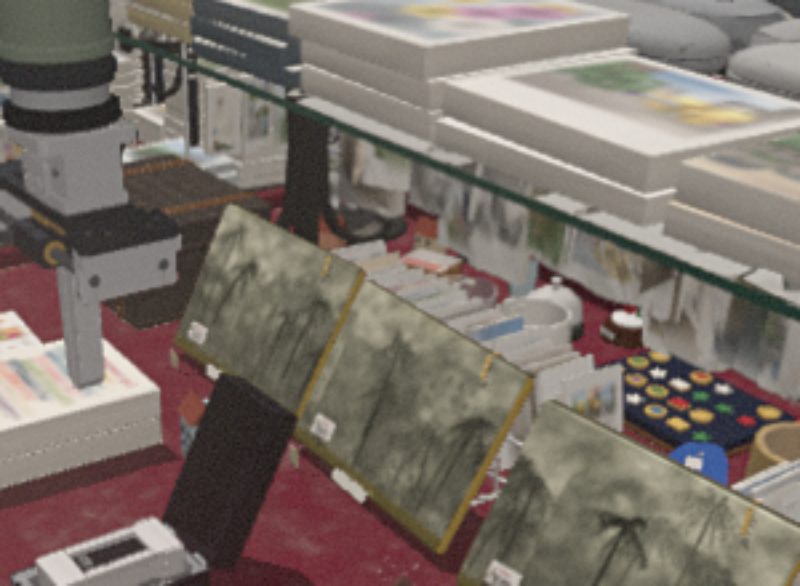

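Request:
apply_moves --moves '[[[0,0,0,0,-7.5,0],[0,0,0,0,-7.5,0],[0,0,0,0,-7.5,0],[0,0,0,0,-7.5,0],[0,0,0,0,-7.5,0],[0,0,0,0,-7.5,0],[0,0,0,0,0,0],[0,0,0,0,0,0],[0,0,0,0,0,0]]]'

```text
time_s: 20.55
tcp_pos: [0.4832, 0.1979, 0.1947]
tool_rot: [-0.006, 0.926, 0.002, 0.376]
ft_force: [0.0, 0.3, 1.0]
width: 0.0005
gripper_force: 0.0
```

```bash
python3 - <<'E'
from h import *
np.set_printoptions(precision=3,suppress=True)
o=status.get_obs(); print(o['tcp_pos'],R.from_quat(o['tool_rot']).as_matrix(),o['joint_positions'])
p=viewer.camera_params('wrist'); print(ray('wrist',[320,240],p))
E
```

```text
[0.483 0.198 0.195] [[-0.717 -0.013  0.697]
 [-0.01   1.     0.008]
 [-0.697 -0.001 -0.717]] [ 0.394 -0.273  2.244 -0.567  0.505 -0.784]
(array([0.297, 0.195, 0.264]), array([ 0.87 ,  0.023, -0.493]))
```

Request:
apply_moves --moves '[[[-0.015,0,0.003,0,0,0],[-0.03,0,0.025,0,0,0],[-0.03,0,0.025,0,0,0],[-0.03,0,0.025,0,0,0],[-0.03,0,0.025,0,0,0],[-0.015,0,0.023,0,0,0],[0,0,0,0,0,0],[0,0,0,0,0,0]]]'

```text
time_s: 21.35
tcp_pos: [0.6781, 0.1995, 0.2074]
tool_rot: [-0.006, 0.927, 0.001, 0.376]
ft_force: [-0.1, 0.0, 0.3]
width: 0.0004
gripper_force: 0.0
```

Request:
apply_moves --moves '[[[0.014,0,0.0145,0,0,0],[0.016,0,0.0165,0,0,0],[0.014,0,0.0145,0,0,0],[0.013,0,0.0133,0,0,0],[0,0,0,0,0,0],[0,0,0,0,0,0]]]'

```text
time_s: 21.95
tcp_pos: [0.6766, 0.2001, 0.1259]
tool_rot: [-0.007, 0.927, 0.002, 0.376]
ft_force: [0.6, 0.7, -0.6]
width: 0.0001
gripper_force: 0.0
```

Request:
apply_moves --moves '[[[0.0052,0,-0.0078,0,0,0],[0.0052,0,-0.0078,0,0,0],[0.0052,0,-0.0078,0,0,0],[0.0052,0,-0.0078,0,0,0],[0.0052,0,-0.0078,0,0,0],[0,0,0,0,0,0]]]'

```text
time_s: 22.55
tcp_pos: [0.636, 0.1999, 0.144]
tool_rot: [-0.007, 0.924, 0.003, 0.383]
ft_force: [5.0, -5.7, 8.9]
width: 0.0006
gripper_force: 5.1
```

Request:
apply_moves --moves '[[[0.0052,0,-0.0078,0,0,0],[0.0052,0,-0.0078,0,0,0],[0.0052,0,-0.0078,0,0,0],[0.0052,0,-0.0078,0,0,0],[0.0052,0,-0.0078,0,0,0],[0,0,0,0,0,0]]]'

```text
time_s: 23.15
tcp_pos: [0.5926, 0.2003, 0.1575]
tool_rot: [-0.007, 0.923, 0.004, 0.386]
ft_force: [2.2, -5.7, 18.0]
width: 0.0006
gripper_force: 7.2
```

```bash
cat >> h.py <<'E'
def lid():
    H=np.array([.5508,.1998,.022])
    for n in('top','scene'):
        grab(n)
        for d in viewer.tip_of('lid_edge',n):
            c,v=ray(n,d['centre'])
            best=min(((np.linalg.norm(np.cross(v/np.linalg.norm(v),E-c)),th) for th in np.linspace(-.1,2.1,221) for E in [H+[.026*np.sin(th)-.14*np.cos(th),0,.14*np.sin(th)+.026*np.cos(th)]]))
            print(n,np.round(d['centre']),round(d['conf'],2),'dist,theta',np.round(best,3))
E
python3 -c "
from h import *
lid(); o=status.get_obs(); print(o['tcp_pos'],o['ft_force'],o['time_s'])"
```

```text
top [329. 296.] 0.85 dist,theta [0.161 0.22 ]
top [237. 204.] 0.51 dist,theta [0.008 1.53 ]
scene [310. 165.] 0.96 dist,theta [0.002 1.62 ]
scene [275. 277.] 0.63 dist,theta [ 0.108 -0.1  ]
[0.59312771 0.20045233 0.15738404] [ 2.42498596 -7.12621375 17.87310954] 23.35
```

Request:
apply_moves --moves '[[[0.003,0,-0.0085,0,0,0],[0.0063,0,-0.0078,0,0,0],[0.0063,0,-0.0078,0,0,0],[0.0063,0,-0.0078,0,0,0],[0.0063,0,-0.0078,0,0,0],[0.0063,0,-0.0078,0,0,0],[0,0,0,0,0,0]]]'

```text
time_s: 24.05
tcp_pos: [0.5252, 0.1977, 0.1538]
tool_rot: [-0.007, 0.927, 0.001, 0.375]
ft_force: [-0.0, 0.0, 0.7]
width: 0.0005
gripper_force: 0.0
```

```bash
python3 -c "
from h import *
lid(); o=status.get_obs(); print(o['tcp_pos'],o['ft_force'],o['time_s'])"
```

```text
top [325. 297.] 0.72 dist,theta [0.154 0.15 ]
top [240. 238.] 0.63 dist,theta [0.  1.1]
scene [275. 277.] 0.88 dist,theta [ 0.108 -0.1  ]
scene [278. 177.] 0.71 dist,theta [0.005 1.08 ]
[0.52740264 0.19790484 0.15474427] [-0.16479772 -0.60356486  0.2842744 ] 24.25
```

Request:
apply_moves --moves '[[[-0.02,0,-0.012,0,0,0],[-0.03,0,-0.03,0,0,0],[0,0,0,0,7.4,0],[0,0,0,0,7.4,0],[0,0,0,0,7.4,0],[0,0,0,0,7.4,0],[0,0,0,0,7.4,0],[0,0,0,0,7.4,0],[0,0,0,0,0,0],[0,0,0,0,0,0]]]'

```text
time_s: 25.25
tcp_pos: [0.5343, 0.1978, 0.2187]
tool_rot: [-0.006, 1.0, -0.001, -0.002]
ft_force: [-0.3, -0.5, -0.1]
width: 0.0003
gripper_force: 0.0
```

```bash
python3 -c "
from h import *
lid(); o=status.get_obs(); print(o['tcp_pos'],o['ft_force'],o['time_s'],R.from_quat(o['tool_rot']).as_matrix().round(3))"
```

```text
top [240. 238.] 0.85 dist,theta [1.0e-03 1.1e+00]
top [327. 298.] 0.73 dist,theta [0.158 0.17 ]
top [251. 230.] 0.55 dist,theta [0.021 1.2  ]
scene [276. 176.] 0.89 dist,theta [0.002 1.06 ]
scene [274. 278.] 0.78 dist,theta [ 0.108 -0.1  ]
[0.53286297 0.19838787 0.22033025] [ 0.53161386 -0.38827519 -0.23046658] 25.45 [[-1.    -0.014 -0.003]
 [-0.014  1.    -0.002]
 [ 0.003 -0.002 -1.   ]]
```

Request:
apply_moves --moves '[[[-0.012,0,0.03,0,0,0],[0,0,0.045,0,0,0],[0.0128,0,0.0048,0,0,0],[0.0128,0,0.0048,0,0,0],[0.0128,0,0.0048,0,0,0],[0.0128,0,0.0048,0,0,0],[0.007,0,0.006,0,0,0],[0.007,0,0.006,0,0,0],[0.007,0,0.006,0,0,0],[0.007,0,0.006,0,0,0],[0.0057,0,0.0083,0,0,0],[0.0057,0,0.0083,0,0,0],[0.0057,0,0.0083,0,0,0],[0,0,0,0,0,0]]]'

```text
time_s: 26.85
tcp_pos: [0.4469, 0.1963, 0.0754]
tool_rot: [-0.007, 1.0, -0.002, -0.004]
ft_force: [-0.4, 0.1, 0.3]
width: 0.0004
gripper_force: 0.0
```

Request:
apply_moves --moves '[[[0.0025,0,0.006,0,0,0],[0.0025,0,0.006,0,0,0],[0.0015,0,0.006,0,0,0],[0.0015,0,0.005,0,0,0],[0,0,0.003,0,0,0],[0,0,0,0,0,0]]]'

```text
time_s: 27.45
tcp_pos: [0.4406, 0.1964, 0.0507]
tool_rot: [-0.007, 1.0, -0.001, -0.002]
ft_force: [-0.7, -0.3, 1.0]
width: 0.0003
gripper_force: 0.0
```

```bash
python3 -c "
from h import *
lid(); o=status.get_obs(); print(o['tcp_pos'],o['ft_force'],o['time_s'])"
```

```text
top [328. 295.] 0.77 dist,theta [0.161 0.25 ]
scene [241. 233.] 0.91 dist,theta [0.005 0.03 ]
[0.44147184 0.19662987 0.05158518] [-0.00826998 -0.64719914 -0.10977805] 27.65
```

Request:
apply_moves --moves '[[[0,0,0.002,0,0,0],[0,0,0.002,0,0,0],[0,0,0.001,0,0,0],[0,0,0,0,0,0]]]'

```text
time_s: 28.05
tcp_pos: [0.4415, 0.1967, 0.048]
tool_rot: [-0.007, 1.0, -0.001, -0.002]
ft_force: [-3.3, -0.1, 12.6]
width: 0.0005
gripper_force: 6.0
```

Request:
apply_moves --moves '[[[0,0,0.001,0,0,0],[0,0,0.001,0,0,0],[0,0,0,0,0,0]]]'

```text
time_s: 28.35
tcp_pos: [0.4415, 0.1967, 0.0477]
tool_rot: [-0.007, 1.0, -0.001, -0.002]
ft_force: [-8.5, -2.4, 23.8]
width: 0.0003
gripper_force: 12.0
```

Lid is solid against its stop at z = 0.048. Retreat and check.

Request:
apply_moves --moves '[[[0,0,-0.01,0,0,0],[0,0,-0.04,0,0,0],[0,0,-0.045,0,0,0],[0,0,-0.045,0,0,0],[0,0,0,0,0,0],[0,0,0,0,0,0]]]'

```text
time_s: 28.95
tcp_pos: [0.4425, 0.1971, 0.1855]
tool_rot: [-0.007, 1.0, -0.001, -0.0]
ft_force: [-0.1, 0.2, -1.2]
width: 0.0002
gripper_force: 0.0
```

```bash
python3 -c "
from h import *
lid(); o=status.get_obs(); print(o['tcp_pos'],o['ft_force'],o['time_s'])
for l in('globe','house','clips','light'): print(l,[(np.round(d['centre']),round(d['conf'],2)) for d in viewer.tip_of(l,'top')])
p=viewer.camera_params('wrist'); im=grab('wrist')
blobs((.481,.1985),.048,(.085,.06),[('d',lambda g:g<60)],im,p)
a=rect(im,'wrist',(.481,.1985),.048,(.085,.06),1000,p); g=cv2.cvtColor(a,cv2.COLOR_RGB2GRAY); print(g[::17,::12])
"
```

```text
top [247. 298.] 0.64 dist,theta [0.   0.04]
scene [274. 277.] 0.8 dist,theta [ 0.107 -0.1  ]
scene [240. 239.] 0.6 dist,theta [ 0.004 -0.08 ]
[0.4400148  0.19643871 0.18207329] [ 0.32962162 -1.18302135  1.09622051] 29.15
globe [(array([331., 192.]), 0.76)]
house [(array([190., 194.]), 0.42)]
clips [(array([452., 191.]), 0.97)]
light []
d 2592 [ 3.75 53.5 ] 90.0 0.564125 0.23175
d 189495 [168.33700562 103.39997864] 89.72051239013672 0.4818865966796875 0.1902488250732422
[[ 26  25  25  26  26  38  25  26  25  29]
 [ 85  71  44 102 103  25 103 102  37  68]
 [ 74  75  38 104 104  24 103 103  37  73]
 [ 65  64  37  95 104  22 103 103  38  38]
 [ 70  69  39  37 103  28 103 102  38  44]
 [ 71  70  39  40  39  39  37  37  38  37]
 [ 77  64  39  39  40  40  39  37  38  39]
 [ 68  69  39  39  39  39  38  39  37  38]
 [ 62  65  40  40  38  39  38  38  38  37]
 [ 67  68  45  44  42  43  43  38  37  37]]
```

```bash
python3 -c "
from h import *
print(order.hand_in())"
```

```text
the job is handed in; nothing more can be done
None
```

I switched the light off in its cradle, pressed it home in the black case with the lens towards the hinge, and shut the lid fully. I then handed the job in at about 29 s; no verdict came back. The pictures put the switch within about 1 mm of its off end, and I pushed it to a hard stop. The globe, house and carton had not moved.

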